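# Pack hat-shaped heat sinks fins-up and fins-down in a carrier

## Task

Finish packing the blue-and-black carrier so that its three grey aluminium heat sinks interlock in one tight row. Stand the heat sink from the pink pad fins up in the empty end of the carrier, then take the one leaning in the green stand and lower it fins down between the two, until all three lie flat on the carrier's floor and level with each other. Set them down rather than letting them drop, and leave the heat sink already packed and the circuit board where they are.

Things in the scene. Friction and masses are not known exactly. Their poses are not given: they have to be found in the camera images.
- carrier: fixed tray 302 x 94 mm, black floor, blue edges. Origin: centre of underside; x along the row, y across. Floor 6 mm up; end walls (inner faces x = +-143 mm) 20 mm above the floor, side lips (y = +-39 mm) 5 mm. Heat sinks lie with y along its y. One fins down fits between two fins up 168 mm apart with 5 mm spare each side; only after both, as it overhangs their bases
- slot_near (a point): point on the carrier's floor under the centre of its empty end, at carrier x = -84 mm; a heat sink stands here fins up
- slot_mid (a point): point on the carrier's floor under the centre of the middle place, at carrier x = 0; a heat sink goes here fins down, its base plate's flat face then 50 mm above this point
- slot_far (a point): point on the carrier's floor under the centre of the other end, at carrier x = +84 mm, where the packed heat sink stands
- sink_packed: grey aluminium hat-shaped heat sink: base plate 110 x 64 x 10 mm, on its middle a 48 mm wide, 40 mm tall block of fins (50 mm in all, 0.3-0.5 kg). Origin: centre of the flat base face; z towards the fin tips, x across the 110 mm, y along the 64 mm; flat ends at y = +-32 mm: grip the fin block there. Already stands, loose, fins up in the far end of the carrier; leave it.
- sink_standing: grey aluminium hat-shaped heat sink: base plate 110 x 64 x 10 mm, on its middle a 48 mm wide, 40 mm tall block of fins (50 mm in all, 0.3-0.5 kg). Origin: centre of the flat base face; z towards the fin tips, x across the 110 mm, y along the 64 mm; flat ends at y = +-32 mm: grip the fin block there. Stands fins up on the pink pad.
- sink_leaning: grey aluminium hat-shaped heat sink: base plate 110 x 64 x 10 mm, on its middle a 48 mm wide, 40 mm tall block of fins (50 mm in all, 0.3-0.5 kg). Origin: centre of the flat base face; z towards the fin tips, x across the 110 mm, y along the 64 mm; flat ends at y = +-32 mm: grip the fin block there. Lies in the stand fins down, leaning 40 degrees about its length, flat face up and towards the robot; ends free.
- pad: pink foam pad 150 x 104 x 4 mm fixed to the bench. Origin: centre of its underside
- stand: fixed green V-shaped stand on a foot 112 x 50 mm. Its bed, 40 mm wide, slopes 40 degrees down towards its -x (the robot), with a stop wall at the lower side of the fins. Origin: centre of underside; the fin tips' centre rests 75 mm above it. The heat sink lifts out upwards or square to the bed; the tilt needed to level it may be shared between taking it and setting it down
- board: loose green circuit board 150 x 110 mm, 20 mm tall with its parts, lying on the bench near the robot; a bystander. Origin: centre of its underside

How it is judged (in metres and radians):
On the way, in this order (a step that is already met when the one before it is completed fails the run):
1. the heat sink from the pad stands fins up in the empty end of the carrier, flat on its floor and let go (x of sink_standing in the frame of carrier between -0.096 and -0.072 m and y of sink_standing in the frame of carrier between -0.01 and 0.01 m and z of sink_standing in the frame of carrier between 0.003 and 0.009 m and angle between sink_standing's own z axis and vertical below 0.06 rad and angle between the y axis of sink_standing and the y axis of carrier, either way round below 0.1 rad and linear speed of sink_standing below 0.02 m/s and contact force between sink_standing and the fingers below 0.1 N), for 0.2 s.
2. the heat sink from the stand lies fins down between the other two, flat on the floor and let go (x of sink_leaning in the frame of carrier between -0.012 and 0.012 m and y of sink_leaning in the frame of carrier between -0.01 and 0.01 m and z of sink_leaning in the frame of carrier between 0.053 and 0.059 m and angle between sink_leaning's own z axis and vertical above 3.08 rad and angle between the y axis of sink_leaning and the y axis of carrier, either way round below 0.1 rad and linear speed of sink_leaning below 0.02 m/s and contact force between sink_leaning and the fingers below 0.1 N), for 0.2 s.
At the end, for the whole second after the job is handed in: In the carrier: fins up at both ends (pad one in the empty end, packed one still at the other), stand one fins down between; each within 12 mm along and 10 mm across of its place, within 3 mm of full depth, level within 3.4 degrees, square within 5.7 degrees, at rest (x of sink_standing in the frame of carrier between -0.096 and -0.072 m and y of sink_standing in the frame of carrier between -0.01 and 0.01 m and z of sink_standing in the frame of carrier between 0.003 and 0.009 m and angle between each of sink_standing, sink_packed's own z axis and vertical below 0.06 rad and angle between the y axis of each of sink_standing, sink_packed, sink_leaning and the y axis of carrier, either way round below 0.1 rad and linear speed of each of sink_standing, sink_packed, sink_leaning below 0.02 m/s and x of sink_packed in the frame of carrier between 0.072 and 0.096 m and y of sink_packed in the frame of carrier between -0.01 and 0.01 m and z of sink_packed in the frame of carrier between 0.003 and 0.009 m and x of sink_leaning in the frame of carrier between -0.012 and 0.012 m and y of sink_leaning in the frame of carrier between -0.01 and 0.01 m and z of sink_leaning in the frame of carrier between 0.053 and 0.059 m and angle between sink_leaning's own z axis and vertical above 3.08 rad); the robot touches nothing.
It fails at once if the heat sink from the pad falls freely or is thrown (faster than 0.5 m/s out of the fingers) (contact force between sink_standing and the fingers below 0.1 N and linear speed of sink_standing above 0.5 m/s).
It fails at once if the heat sink from the stand falls freely or is thrown (faster than 0.5 m/s out of the fingers) (contact force between sink_leaning and the fingers below 0.1 N and linear speed of sink_leaning above 0.5 m/s).
It fails at once if the packed heat sink is shifted by more than 15 mm (distance of sink_packed from where it was at the start of the episode above 0.015 m).
It fails at once if the circuit board is shifted by more than 30 mm (distance of board from where it was at the start of the episode above 0.03 m).
It also fails if it takes over 70 s, if anything falls off the work surface, if the arm or the gripper's body presses on something with over 40 N, if the wrist force passes 120 N, or if a joint passes its speed limit or range.

## Robot

A 6-joint arm with a two-finger parallel gripper is mounted at the origin on the work surface. World frame = base frame: x ahead of the robot, y to its left, z up, the work surface at z = 0. Lengths are in m, angles in degrees, forces in N, time in s.
With the tool pointing down it reaches from about 0.35 to 0.875 m from the base axis. Payload 4.2 kg.
Tool frame: the origin (TCP) lies at the very end of the fingers, on their centre line; the grasp point (between the pads) lies 19 mm behind it; z points along the fingers, y is the line along which they close (so a half turn about z gives the same grasp; the last joint's range is limited). The gripper opens to 87 mm and grips with 3 to 60 N. Pads are 19 mm wide; open, the fingers measure 117 mm over their backs; the gripper's body (75 mm by 190 mm) begins 51 mm behind the grasp point.
Start: joints at [-57.72, 22.042, 0.453, 0, -68.411, -14.817], TCP at [0.188, -0.596, 0.223] pointing down, gripper open.
Joint ranges: [-179.83, 179.83], [-69.29, 118.12], [-61.27, 80.66], [-181.25, 117.63], [-171.15, -9.14], [-177.46, 177.46]. Speed limits (degrees/s): [159.86, 159.86, 180, 180, 180, 180].

## Interface

Orientations are given as a 3x3 rotation matrix whose columns are the frame's x, y, z axes.
In Python, from station import monitor, cams, ticket gives the robot as it stands.
- The arm moves only by the tool drive_tool, never from a script. Its argument "moves" is a list of rows, each an object with "delta_pos": the shift along the tool's x, y, z in mm, a list of three; "turn": the turn about the tool's z in rad; "claw": the opening, from 0 (shut) to 1 (fully open). A call has 1 to 12 rows; each row shifts and turns the commanded pose from where the row before left it, along the tool's axes as they then stand; what a row does not reach is not made up. A row lasts 1/8 s, in which the tool goes at most 62.5 mm and 10.7 degrees, less where a joint would pass 70% of its speed; a pose out of reach is approached as far as the arm can. A call is refused whole if a number of a shift passes 62.5 or a number of a turn 0.188, either way. A call with a gripper value outside its range is refused whole. The fingers move at their own pace and stop on an object; the grip force is fixed at half the most. Time passes only in rows, so rows that do not move let the fingers close. It gives the time, the measured TCP pose, the force, the opening and the grip force at its end, in the units of the state.
- monitor.sense(): the state, without advancing time (a new reading comes with each control period).
- cams.capture(name): name is "scene" or "top"; returns a dict with "color" (384x512x3 uint8, red, green, blue), "range_z" (384x512 float32, m along the optical axis (not along the pixel's ray), 0 where there is no reading), "vertical_fov" (degrees; the focal length in pixels is half the picture's height over the tangent of half this angle, whatever the lens; pixels are square), "cx", "cy" (the principal point, pixels), "dist" ([k1, k2, p1, p2, k3] as OpenCV has them; the pictures are not rectified), "extrinsics" (4x4, takes a point from camera to world coordinates). Camera axes: x right, y down, z forward; pixel columns grow to the right and rows downward; lengths in m; the calibration is good to about 2 mm. A picture is of the moment at which its call begins.
- ticket.finish_job(): hands the job in; it is judged then, once.
The state is a dict: "time_s": time; "joints": joint angles; "joint_velocities": joint speeds; "effort": joint torques, N m; "tcp_pos": TCP position; "ee_rot": TCP orientation; "wrist_force": force on the tool from outside, world axes, zero at the start; "moment": the same for the moment, N m; "gripper_width": opening from 0.0 (shut) to 1.0 (fully open); "gripper_force": force on a finger pad.
Only numpy, scipy, OpenCV 4.12 (cv2) and the standard library are available. Lean on these libraries where they do the work, as an engineer would, in place of code of your own. Each camera call takes 0.05 s, during which the arm holds its last target. There are 200 camera calls.

## Working session

There is one attempt and no reset: what is moved stays moved. The work goes in short steps, Python scripts to look and compute and a tool call to move; the robot and the scene stay as the last step left them, time stands still between calls to the robot, and variables do not carry over. Pictures are saved under pics/ and viewed, at most 10 in all, crops included, and the job is handed in when it is done.

Besides the shell and the picture viewer there is one more tool, called after ">>>" as a command line: name --argument value ..., lists and objects as JSON in quotes. drive_tool: Moves the arm, as the interface text tells. Its arguments: {"type":"object","properties":{"moves":{"type":"array","items":{"type":"object","properties":{"delta_pos":{"type":"array","items":{"type":"number"}},"turn":{"type":"number"},"claw":{"type":"number"}}}}},"required":["moves"]}

```bash
ls; mkdir -p pics
cat > h.py <<'E'
import numpy as np,cv2
from station import monitor,cams,ticket
def K(c):
    f=c["color"].shape[0]/2/np.tan(np.radians(c["vertical_fov"])/2)
    return np.array([[f,0,c["cx"]],[0,f,c["cy"]],[0,0,1.]])
def rays(c,uv):
    p=cv2.undistortPoints(np.float64(uv).reshape(-1,1,2),K(c),np.array(c["dist"],float)).reshape(-1,2)
    return np.c_[p,np.ones(len(p))]
def cloud(c):
    h,w=c["range_z"].shape
    v,u=np.mgrid[:h,:w]
    E=np.array(c["extrinsics"]); r=rays(c,np.c_[u.ravel(),v.ravel()])*c["range_z"].reshape(-1,1)
    return (r@E[:3,:3].T+E[:3,3]).reshape(h,w,3)
def onplane(c,uv,z):
    E=np.array(c["extrinsics"]); d=rays(c,uv)@E[:3,:3].T; o=E[:3,3]
    return o+d*((z-o[2])/d[:,2])[:,None]
E
python3 - <<'E'
from h import *
ims=[]
for n in("scene","top"):
    c=cams.capture(n); cv2.imwrite(f"pics/{n}0.png",c["color"][:,:,::-1])
    np.save(f"{n}0.npy",c,allow_pickle=True)
    print(n,c["vertical_fov"],c["cx"],c["cy"],c["dist"],np.round(c["extrinsics"],3).tolist())
s=monitor.sense(); print(s)
E
```

```text
pics
scene 53.579392378415044 258.2228004378668 190.20473193868892 [-0.11820722  0.          0.          0.          0.        ] [[0.713, 0.392, -0.582, 0.955], [0.701, -0.42, 0.576, -0.489], [-0.019, -0.818, -0.574, 0.522], [0.0, 0.0, 0.0, 1.0]]
top 53.130496919542516 252.09401064593175 190.30272953641577 [0.00477236 0.         0.         0.         0.        ] [[0.005, -0.995, 0.103, 0.43], [-1.0, -0.006, -0.017, -0.069], [0.017, -0.103, -0.995, 0.95], [0.0, 0.0, 0.0, 1.0]]
{'time_s': 0.1, 'joints': array([-5.77200527e+01,  2.20858305e+01,  3.85996778e-01, -2.52373080e-02,
       -6.84126293e+01, -1.48178877e+01]), 'joint_velocities': array([-0.03777095, -0.08900617,  0.23262334,  0.0456238 , -0.03966571,
        0.05985739]), 'effort': array([-3.06790180e-04, -3.91689670e+01,  1.87935591e+01,  4.23191249e+00,
        1.34795706e-02, -6.67993686e-05]), 'tcp_pos': array([ 0.18740299, -0.59565627,  0.22156374]), 'ee_rot': array([[-9.53964565e-01, -2.99918516e-01, -7.01976810e-04],
       [-2.99919319e-01,  9.53962722e-01,  1.87819766e-03],
       [ 1.06353452e-04,  2.00227042e-03, -9.99997990e-01]]), 'wrist_force': array([-0.34360794,  0.15497898,  0.18778263]), 'moment': array([ 0.02879244,  0.00534048, -0.00906296]), 'gripper_force': 0.0, 'gripper_width': 0.9982765079736385}
```

View pics/scene0.png

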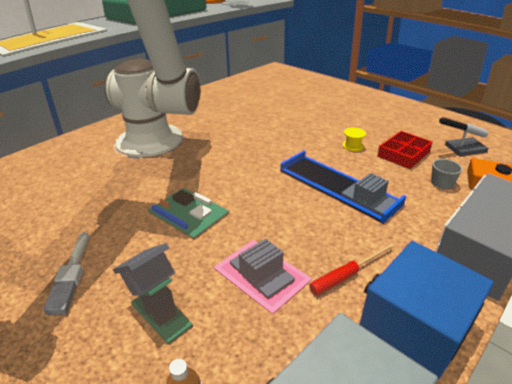

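View pics/top0.png

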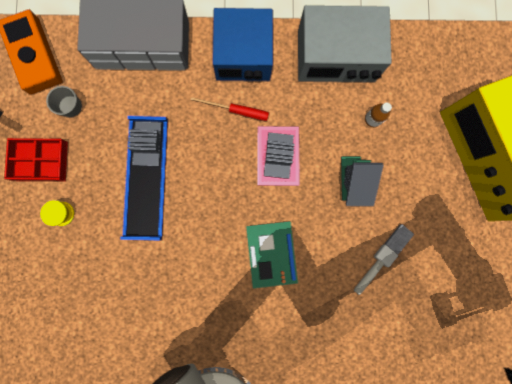

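The scene view shows the leaning sink at about (145,268), the pad sink at (262,265) and the carrier from (290,165) to (395,205). In the top view they are at (362,183), (279,155) and (145,178), with the packed sink at the carrier's upper end at (145,140). Next I measure them.

```bash
cat > m.py <<'E'
from h import *
def masks(c):
    hsv=cv2.cvtColor(c["color"],cv2.COLOR_RGB2HSV); return hsv
def rect(P): # minAreaRect of xy points in mm, long axis angle
    r=cv2.minAreaRect(np.float32(P[:,:2]*1000)); (cx,cy),(w,h),a=r
    if w<h: w,h,a=h,w,a+90
    return np.round([cx,cy,w,h,(a+90)%180-90],1)
def sel(P,hsv,cond,box):
    x0,x1,y0,y1=box
    return cond&(P[...,0]>x0)&(P[...,0]<x1)&(P[...,1]>y0)&(P[...,1]<y1)
def clean(m):
    m=cv2.morphologyEx(m.astype(np.uint8),cv2.MORPH_OPEN,np.ones((2,2),np.uint8))
    n,l,s,_=cv2.connectedComponentsWithStats(m); return l==1+np.argmax(s[1:,4])
E
python3 - <<'E'
from m import *
for n in("top","scene"):
    c=np.load(n+"0.npy",allow_pickle=True).item(); P=cloud(c); h=masks(c); H,S,V=[h[...,i].astype(int) for i in range(3)]
    reg=lambda b:sel(P,h,np.ones(H.shape,bool),b)
    bench=P[reg((.3,.45,-.05,.05))]; print(n,"bench z",np.percentile(bench[:,2],[5,50,95]).round(4))
    blue=clean((H>105)&(H<128)&(S>150)&(V>60)&reg((.2,.75,.1,.5)))
    q=P[blue]; print("blue",blue.sum(),rect(q),np.percentile(q[:,2],[5,50,95]).round(3))
    pink=clean((H>150)&(H<178)&(S>40)&(V>120)&reg((.2,.75,-.4,.2))); q=P[pink]; print("pink",pink.sum(),rect(q),np.median(q[:,2]).round(4))
    # fins tops
    gx=P[pink].mean(0)
    for nm,b in(("pad",(gx[0]-.07,gx[0]+.07,gx[1]-.05,gx[1]+.05)),("pack",(.3,.75,.18,.34))):
        t=reg(b)&(S<80)&(P[...,2]>.046)&(P[...,2]<.07); t=clean(t); q=P[t]; print(nm,"tops",t.sum(),rect(q),np.percentile(q[:,2],[5,50,95]).round(4))
        t=reg(b)&(S<80)&(P[...,2]>.008)&(P[...,2]<.07); t=clean(t); q=P[t]; print(nm,"all",t.sum(),rect(q))
    green=clean((H>45)&(H<95)&(S>80)&reg((.2,.65,-.55,-.2)));q=P[green];print("green",green.sum(),rect(q),q[:,2].min().round(3),q[:,2].max().round(3))
    t=clean(reg((.25,.65,-.5,-.22))&(S<70)&(P[...,2]>.07)); q=P[t]
    print("lean",t.sum(),q.min(0).round(3),q.max(0).round(3))
    # plane
    m=q.mean(0)
    for _ in range(5):
        m=q.mean(0); nv=np.linalg.svd(q-m,full_matrices=False)[2][2]; nv*=np.sign(nv[2]); d=(q-m)@nv; q=q[abs(d)<max(.002,1.5*np.std(d))]
    e=np.array([-nv[1],nv[0],0]);e/=np.linalg.norm(e); f=np.cross(nv,e)
    r=cv2.minAreaRect(np.float32(np.c_[(q-m)@e,(q-m)@f]*1000)); ctr=m+(r[0][0]*e+r[0][1]*f)/1000
    print(" n",nv.round(3),"tilt",np.degrees(np.arccos(nv[2])).round(1),len(q),"rms",d.std().round(4),"rect",np.round(r[1],1),r[2],"ctr",ctr.round(4),"yaxis",e.round(3))
E
```

```text
top bench z [-0.0022  0.0006  0.0033]
blue 1032 [553.4  75.6 299.6 293.   -0.9] [0.006 0.012 0.028]
pink 1274 [ 557.7 -144.3  271.8  117.    -7.3] 0.0047
pad tops 480 [ 535.8 -133.6  236.8   71.4  -14.7] [0.0394 0.0534 0.0568]
pad all 1133 [ 546.3 -136.6  257.4   76.6  -13.6]
pack tops 219 [534.1  78.2 357.2  47.6  47.2] [0.0441 0.0558 0.0591]
pack all 501 [535.   94.  375.7  95.2  43.1]
green 258 [ 559.6 -314.1  123.4   41.2  -20.3] 0.004 0.145
lean 1367 [ 0.43  -0.413 -0.004] [ 0.587 -0.069  0.95 ]
 n [-0.644  0.001  0.765] tilt 40.1 1024 rms 0.001 rect [ 64.6 109.5] 0.3123379945755005 ctr [ 0.5291 -0.3301  0.1144] yaxis [-0.002 -1.     0.   ]
scene bench z [-0.0023 -0.0008  0.0007]
blue 668 [788.5 -82.7 833.7 278.7 -49.2] [0.003 0.01  0.025]
pink 1640 [ 776.6 -261.6  555.   165.3  -35.3] 0.004
pad tops 801 [ 750.1 -305.3  546.4   74.5  -49.6] [0.0454 0.053  0.0553]
pad all 2008 [ 778.9 -278.7  539.3  105.2  -39. ]
pack tops 136 [ 769.8 -103.1  855.6   48.1  -67.5] [0.0447 0.0547 0.0563]
pack all 255 [798.1 -89.3 856.7  70.  -63.8]
green 78 [ 554.6 -311.9  104.4   32.   -30.9] 0.0 0.099
lean 1782 [ 0.437 -0.489 -0.001] [ 0.955 -0.231  0.522]
 n [-0.983  0.126  0.131] tilt 82.5 873 rms 0.0044 rect [65.  80.6] 1.1517813205718994 ctr [ 0.5674 -0.3322  0.1092] yaxis [-0.127 -0.992  0.   ]
```

```bash
sed -i 's/    return (r@E/    r[c["range_z"].ravel()<=0.01]=np.nan\n    return (r@E/' h.py
cat > m2.py <<'E'
from m import *
def meas(c,n):
    P=cloud(c); h=masks(c); H,S,V=[h[...,i].astype(int) for i in range(3)]
    reg=lambda b:sel(P,h,np.ones(H.shape,bool),b)
    def med(q):return np.percentile(q[:,2],[5,50,95]).round(4)
    blue=(H>105)&(H<128)&(S>150)&(V>60)&reg((.2,.75,.1,.5))
    q=P[blue]; print(n,"blue",rect(q),med(q)); q=q[q[:,2]>.018]; print("  walls",rect(q))
    pink=clean((H>150)&(H<178)&(S>40)&(V>120)&reg((.2,.75,-.4,.2))); q=P[pink]; print("pink",rect(q),med(q))
    for nm,b in(("pad",(.5,.7,-.2,-.03)),("pack",(.3,.75,.18,.34))):
        for lo in(.047,.009):
            t=reg(b)&(S<80)&(P[...,2]>lo)&(P[...,2]<.07); t=clean(t); q=P[t]; print(nm,lo,t.sum(),rect(q),med(q))
    t=clean(reg((.43,.65,-.45,-.25))&(S<70)&(P[...,2]>.07)); q=P[t]
    return P,H,S,V
E
python3 - <<'E'
from m2 import *
for n in("top","scene"): meas(np.load(n+"0.npy",allow_pickle=True).item(),n)
E
```

```text
top blue [557.7 177.7 299.   93.5  -1.1] [0.0059 0.0119 0.0279]
  walls [557.7 177.2 298.9  93.   -1.2]
pink [ 6.146e+02 -1.526e+02  1.463e+02  1.017e+02  1.000e-01] [nan nan nan]
pad 0.047 467 [ 619.  -155.8   68.3   55.3   83.7] [nan nan nan]
pad 0.009 1133 [ 614.5 -154.6  109.9   69.1   -6.4] [nan nan nan]
pack 0.047 215 [640.  192.3  45.3  28.    1.6] [nan nan nan]
pack 0.009 490 [641.9 187.8 104.2  48.1  11. ] [nan nan nan]
scene blue [ 5.594e+02  1.739e+02  3.007e+02  9.710e+01 -4.000e-01] [0.0051 0.01   0.0257]
  walls [559.5 174.6 300.5  91.2  -1.4]
pink [ 6.201e+02 -1.519e+02  1.489e+02  1.034e+02  4.000e-01] [nan nan nan]
pad 0.047 782 [ 618.9 -133.1  105.6   50.8  -88.3] [nan nan nan]
pad 0.009 2022 [ 622.5 -134.6  107.4   97.6   -8. ] [nan nan nan]
pack 0.047 135 [631.5 233.5 126.1  46.3 -69.7] [nan nan nan]
pack 0.009 255 [654.5 236.4 161.7  29.9 -46.4] [nan nan nan]
```

```bash
cat > m3.py <<'E'
from m import *
def get(n,fresh=True):
    c=cams.capture(n) if fresh else np.load(n+"0.npy",allow_pickle=True).item()
    P=cloud(c); h=masks(c); return c,P,h[...,0].astype(int),h[...,1].astype(int),h[...,2].astype(int)
def sinkpts(P,S,box,lo,hi=.075,smax=90):
    m=sel(P,None,(S<smax)&(P[...,2]>lo)&(P[...,2]<hi),box); m=cv2.erode(clean(m).astype(np.uint8),np.ones((2,2)))>0
    return P[m]
def ext(q,a): # centre and size in frame turned by a deg
    R=np.array([[np.cos(np.radians(a)),-np.sin(np.radians(a))],[np.sin(np.radians(a)),np.cos(np.radians(a))]])
    l=np.percentile(q[:,:2]@R,[1,99],axis=0); return np.round(R@l.mean(0)*1000,1),np.round((l[1]-l[0])*1000,1)
E
python3 - <<'E'
from m3 import *
for n in("top","scene"):
    c,P,H,S,V=get(n,False); print(n)
    for nm,b,a in(("pad",(.53,.7,-.22,-.09),-6.4),("pack",(.55,.72,.125,.225),-1.2)):
        for lo in(.009,.047):
            q=sinkpts(P,S,b,lo); print(nm,lo,len(q),rect(q),ext(q,a),np.percentile(q[:,2],[5,50,95]).round(4))
    m=clean(sel(P,None,(S<80)&(P[...,2]>.08),(.43,.66,-.45,-.24))); q=P[m]; print("lean",len(q),rect(q),q[:,2].min(),q[:,2].max())
    s=np.array([.766,0,.643]);nn=np.array([-.643,0,.766]); d=q@nn; print(" n-coord",np.percentile(d,[2,25,50,75,98]).round(4)," s",np.percentile(q@s,[1,99]).round(4)," y",np.percentile(q[:,1],[1,99]).round(4))
E
```

```text
top
pad 0.009 1053 [ 613.9 -154.   112.5   63.4  -12.4] (array([nan, nan]), array([nan, nan])) [nan nan nan]
pad 0.047 328 [ 618.2 -156.9   65.3   53.6   83.5] (array([nan, nan]), array([nan, nan])) [nan nan nan]
pack 0.009 1176 [638.4 170.3 114.   50.9 -10.3] (array([nan, nan]), array([nan, nan])) [nan nan nan]
pack 0.047 404 [639.  172.7  62.2  43.8  89.8] (array([639.1, 172. ]), array([43.1, 58.6])) [0.0416 0.0547 0.0586]
lean 1350 [ 528.3 -361.8  134.9   78.4  -71.5] nan nan
 n-coord [nan nan nan nan nan]  s [nan nan]  y [nan nan]
scene
pad 0.009 1903 [ 624.6 -147.1  102.9   61.   -13.4] (array([nan, nan]), array([nan, nan])) [nan nan nan]
pad 0.047 703 [ 620.3 -151.4   64.3   44.5   83.6] (array([nan, nan]), array([nan, nan])) [nan nan nan]
pack 0.009 1074 [657.7 201.5 136.3 108.8  81.5] (array([nan, nan]), array([nan, nan])) [nan nan nan]
pack 0.047 353 [647.  206.2 133.1  43.7  88.2] (array([nan, nan]), array([nan, nan])) [nan nan nan]
lean 1790 [ 516.8 -291.8  178.1   94.3  -63.4] nan nan
 n-coord [nan nan nan nan nan]  s [nan nan]  y [nan nan]
```

```bash
sed -i 's/np.ones((2,2),np.uint8)/np.ones((3,3),np.uint8)/' m.py; sed -i 's/; m=cv2.erode.*$/; m=clean(m)/' m3.py
cat > a.py <<'E'
from m3 import *
import sys
fresh=len(sys.argv)>1
for n in("top","scene"):
    c,P,H,S,V=get(n,fresh); print(n)
    for nm,b,a in(("pad",(.53,.7,-.22,-.09),-6.4),("pack",(.55,.72,.125,.225),-1.2)):
        for lo in(.009,.047):
            q=sinkpts(P,S,b,lo); print(nm,lo,len(q),rect(q),ext(q,a),np.percentile(q[:,2],[5,50,95]).round(4))
    m=clean(sel(P,None,(S<80)&(P[...,2]>.08),(.43,.66,-.45,-.24))); q=P[m]; print("lean",len(q),rect(q),q[:,2].min(),q[:,2].max())
    s=np.array([.766,0,.643]);nn=np.array([-.643,0,.766]); d=q@nn; print(" n-coord",np.percentile(d,[2,25,50,75,98]).round(4)," s",np.percentile(q@s,[1,99]).round(4)," y",np.percentile(q[:,1],[1,99]).round(4))
E
python3 a.py
```

```text
top
pad 0.009 1144 [ 615.5 -150.1  110.1   63.6   -5.8] (array([ 615.4, -149.8]), array([107.7,  62.4])) [0.0123 0.0314 0.0561]
pad 0.047 438 [ 615.8 -150.    63.    48.3   83.9] (array([ 615.7, -149.5]), array([47.5, 61.3])) [0.0495 0.0542 0.0568]
pack 0.009 1263 [643.4 181.2 113.1  78.4  -1.6] (array([641.6, 174.4]), array([108.2,  63.5])) [0.0143 0.0303 0.0582]
pack 0.047 510 [641.3 175.1  65.8  48.3  89.8] (array([641.4, 174.4]), array([47.2, 63.2])) [0.0494 0.0561 0.059 ]
lean 1344 [ 5.367e+02 -3.289e+02  9.700e+01  6.380e+01  2.000e-01] 0.08010020113917471 0.15062592459612667
 n-coord [-0.2948 -0.2539 -0.2528 -0.2518 -0.25  ]  s [0.4285 0.5331]  y [-0.3594 -0.2976]
scene
pad 0.009 2030 [ 618.  -151.8  110.4   65.6   -6.4] (array([ 619.9, -152.9]), array([104.1,  62.2])) [0.0123 0.0337 0.0548]
pad 0.047 779 [ 617.1 -151.2   65.3   50.3   84.5] (array([ 617.7, -152.1]), array([47.5, 61.8])) [0.049  0.0533 0.0553]
pack 0.009 1177 [639.8 181.1 111.3  82.3  -1.8] (array([641.8, 171.9]), array([103.2,  62.8])) [0.0128 0.0319 0.0557]
pack 0.047 403 [643.7 172.4  65.2  48.1  88.2] (array([643.7, 172. ]), array([47.5, 62.7])) [0.0495 0.0546 0.0563]
lean 1778 [ 539.4 -332.8   97.3   63.9    1.6] 0.08007958078886779 0.14944787491434075
 n-coord [-0.3027 -0.2893 -0.2753 -0.2598 -0.2525]  s [0.4417 0.5343]  y [-0.3635 -0.301 ]
```

>>> drive_tool --moves '[{"turn":0.15,"delta_pos":[0,0,0],"claw":1},{"turn":0.154,"delta_pos":[0,0,0],"claw":1},{"delta_pos":[-20,20,0],"claw":1},{"delta_pos":[-40,42,0],"claw":1},{"delta_pos":[-45,47,0],"claw":1},{"delta_pos":[-45,47,0],"claw":1},{"delta_pos":[-45,47,0],"claw":1},{"delta_pos":[-45,47,0],"claw":1},{"delta_pos":[-45,47,0],"claw":1},{"delta_pos":[-45,47,0],"claw":1},{"delta_pos":[-40,40,0],"claw":1},{"delta_pos":[-20,20,0],"claw":1}]'

```text
invalid input
```

>>> drive_tool --moves '[{"delta_pos":[0,0,0],"turn":0.15,"claw":1},{"delta_pos":[0,0,0],"turn":0.154,"claw":1},{"delta_pos":[-20,20,0],"turn":0,"claw":1},{"delta_pos":[-40,42,0],"turn":0,"claw":1},{"delta_pos":[-45,47,0],"turn":0,"claw":1},{"delta_pos":[-45,47,0],"turn":0,"claw":1},{"delta_pos":[-45,47,0],"turn":0,"claw":1},{"delta_pos":[-45,47,0],"turn":0,"claw":1},{"delta_pos":[-45,47,0],"turn":0,"claw":1},{"delta_pos":[-45,47,0],"turn":0,"claw":1},{"delta_pos":[-40,40,0],"turn":0,"claw":1},{"delta_pos":[-20,20,0],"turn":0,"claw":1}]'

```text
time_s: 1.6
tcp_pos: [0.5681, -0.2006, 0.2217]
ee_rot: [[-1.0, -0.003, -0.001], [-0.003, 1.0, 0.0], [0.001, 0.0, -1.0]]
wrist_force: [0.0, -0.7, -0.2]
gripper_width: 0.999
gripper_force: 0.0
```

>>> drive_tool --moves '[{"delta_pos":[-20,20,0],"turn":0,"claw":1},{"delta_pos":[-19,21,0],"turn":0,"claw":1},{"delta_pos":[0,0,30],"turn":0.106,"claw":1},{"delta_pos":[0,0,40],"turn":0,"claw":1},{"delta_pos":[0,0,40],"turn":0,"claw":1},{"delta_pos":[0,0,20],"turn":0,"claw":1},{"delta_pos":[0,0,0],"turn":0,"claw":1},{"delta_pos":[0,0,0],"turn":0,"claw":1}]'

```text
time_s: 2.6
tcp_pos: [0.6066, -0.1621, 0.0937]
ee_rot: [[-0.994, 0.105, 0.002], [0.105, 0.994, -0.0], [-0.002, -0.0, -1.0]]
wrist_force: [-0.8, -0.2, 0.3]
gripper_width: 0.999
gripper_force: 0.0
```

Run:
```python
from m3 import *
s=monitor.sense(); print(s["tcp_pos"],s["ee_rot"].round(4).tolist(),s["wrist_force"])
c,P,H,S,V=get("scene"); cv2.imwrite("pics/s1.png",cv2.resize(c["color"][180:340,170:370,::-1],None,fx=3,fy=3))
```

```text
[ 0.60657696 -0.16213878  0.09367627] [[-0.9945, 0.105, 0.0019], [0.105, 0.9945, -0.0005], [-0.002, -0.0003, -1.0]] [-0.76758131 -0.19659065  0.29353346]
```

View pics/s1.png

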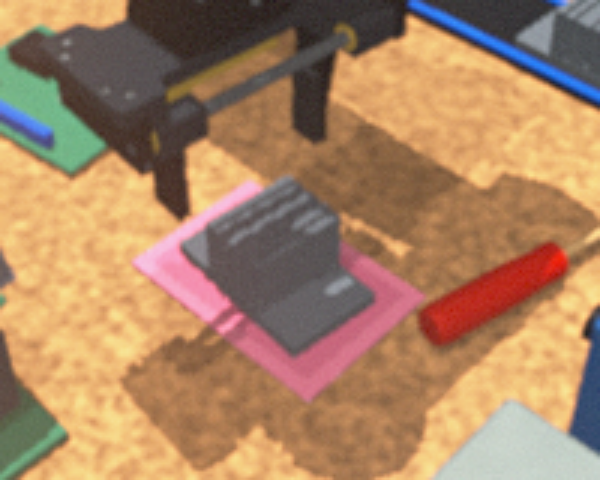

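>>> drive_tool --moves '[{"delta_pos":[-9,12,0],"turn":0,"claw":1},{"delta_pos":[0,0,0],"turn":0,"claw":1},{"delta_pos":[0,0,25],"turn":0,"claw":1},{"delta_pos":[0,0,25],"turn":0,"claw":1},{"delta_pos":[0,0,18],"turn":0,"claw":1},{"delta_pos":[0,0,10],"turn":0,"claw":1},{"delta_pos":[0,0,0],"turn":0,"claw":1},{"delta_pos":[0,0,0],"turn":0,"claw":0.65},{"delta_pos":[0,0,0],"turn":0,"claw":0.65},{"delta_pos":[0,0,0],"turn":0,"claw":0.65},{"delta_pos":[0,0,0],"turn":0,"claw":0.65}]'

```text
time_s: 4.03
tcp_pos: [0.6162, -0.1507, 0.0152]
ee_rot: [[-0.994, 0.105, 0.001], [0.105, 0.994, 0.0], [-0.001, 0.0, -1.0]]
wrist_force: [0.0, 0.9, 2.2]
gripper_width: 0.736
gripper_force: 30.0
```

>>> drive_tool --moves '[{"delta_pos":[0,0,-12],"turn":0,"claw":0.6},{"delta_pos":[0,0,-25],"turn":0,"claw":0.6},{"delta_pos":[0,0,-33],"turn":-0.084,"claw":0.6},{"delta_pos":[8,16,-10],"turn":0,"claw":0.6},{"delta_pos":[17,37,0],"turn":0,"claw":0.6},{"delta_pos":[20,44,0],"turn":0,"claw":0.6},{"delta_pos":[20,44,0],"turn":0,"claw":0.6},{"delta_pos":[20,44,0],"turn":0,"claw":0.6},{"delta_pos":[20,44,0],"turn":0,"claw":0.6},{"delta_pos":[18,40,0],"turn":0,"claw":0.6},{"delta_pos":[14,30,0],"turn":0,"claw":0.6},{"delta_pos":[6,14,0],"turn":0,"claw":0.6}]'

```text
time_s: 5.52
tcp_pos: [0.4772, 0.1661, 0.0939]
ee_rot: [[-1.0, 0.02, -0.002], [0.02, 1.0, -0.001], [0.002, -0.001, -1.0]]
wrist_force: [0.1, 0.0, -4.3]
gripper_width: 0.73
gripper_force: 30.0
```

>>> drive_tool --moves '[{"delta_pos":[0,0,0],"turn":0,"claw":0.6},{"delta_pos":[0,0,0],"turn":0,"claw":0.6}]'

```text
time_s: 5.78
tcp_pos: [0.4791, 0.1643, 0.0942]
ee_rot: [[-1.0, 0.022, -0.001], [0.022, 1.0, -0.001], [0.001, -0.001, -1.0]]
wrist_force: [-0.3, -0.4, -3.9]
gripper_width: 0.735
gripper_force: 30.0
```

Run:
```python
from m3 import *
s=monitor.sense(); print(s["tcp_pos"],s["ee_rot"].round(4).tolist(),s["wrist_force"],s["gripper_force"])
c,P,H,S,V=get("scene"); cv2.imwrite("pics/s2.png",cv2.resize(c["color"][100:260,250:450,::-1],None,fx=3,fy=3))
```

```text
[0.4791323  0.16428906 0.09423684] [[-0.9998, 0.0222, -0.0009], [0.0222, 0.9998, -0.0006], [0.0009, -0.0006, -1.0]] [-0.25935956 -0.42051118 -3.93173252] 29.999439369421452
```

View pics/s2.png

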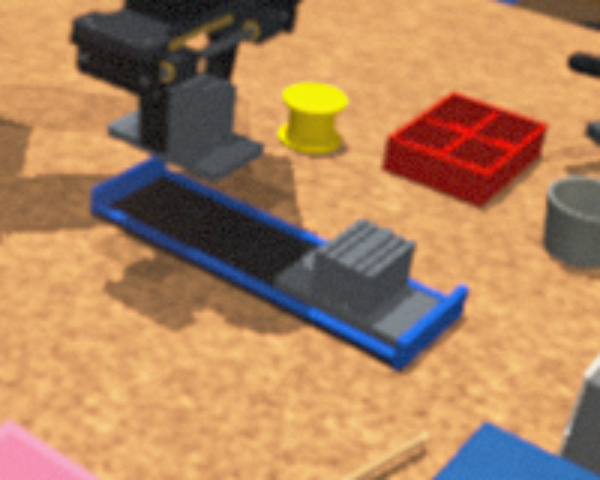

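>>> drive_tool --moves '[{"delta_pos":[5,12.5,0],"turn":0,"claw":0.6},{"delta_pos":[0,0,0],"turn":0,"claw":0.6},{"delta_pos":[0,0,15],"turn":0,"claw":0.6},{"delta_pos":[0,0,20],"turn":0,"claw":0.6},{"delta_pos":[0,0,12],"turn":0,"claw":0.6},{"delta_pos":[0,0,0],"turn":0,"claw":0.6},{"delta_pos":[0,0,0],"turn":0,"claw":0.6}]'

```text
time_s: 6.7
tcp_pos: [0.4752, 0.1778, 0.0478]
ee_rot: [[-1.0, 0.021, 0.001], [0.021, 1.0, 0.0], [-0.001, 0.0, -1.0]]
wrist_force: [0.4, -0.1, -4.7]
gripper_width: 0.731
gripper_force: 30.0
```

Run:
```python
from m3 import *
s=monitor.sense(); print(s["tcp_pos"],s["ee_rot"].round(4).tolist())
for n in ("scene","top"):
    c,P,H,S,V=get(n)
    for lo,hi in((.034,.058),(.075,.092)):
        q=sinkpts(P,S,(.39,.56,.1,.25),lo,hi,110); print(n,lo,len(q),rect(q),ext(q,-1.2))
    q=sinkpts(P,S,(.55,.72,.125,.225),.047); print("pack",rect(q),ext(q,-1.2))
    q=P[sel(P,None,(H>105)&(H<128)&(S>150)&(V>60)&(P[...,2]<.03),(.2,.75,.1,.25))]; print("blue",rect(q))
```

```text
[0.47521808 0.1778112  0.04784727] [[-0.9998, 0.021, 0.0008], [0.021, 0.9998, 0.0004], [-0.0008, 0.0004, -1.0]]
scene 0.034 481 [478.4 166.3 119.4  67.8  12. ] (array([476.9, 170. ]), array([108. ,  70.9]))
scene 0.075 248 [487.8 173.4  84.3  33.9 -79.8] (array([484. , 172.7]), array([34.3, 81.9]))
pack [643.7 172.5  65.3  48.6  88.3] (array([643.8, 172. ]), array([47. , 61.5]))
blue [560.6 175.5 298.5  96.5  -0.9]
top 0.034 207 [429.4 177.4  63.6  18.6 -89.8] (array([429.3, 177.4]), array([18.8, 62.8]))Traceback (most recent call last):
  File "<stdin>", line 6, in <module>
  File "m3.py", line 6, in sinkpts
    m=sel(P,None,(S<smax)&(P[...,2]>lo)&(P[...,2]<hi),box); m=clean(m)
                                                              ~~~~~^^^
  File "m.py", line 13, in clean
    n,l,s,_=cv2.connectedComponentsWithStats(m); return l==1+np.argmax(s[1:,4])
                                                             ~~~~~~~~~^^^^^^^^^
    return _wrapfunc(a, 'argmax', axis=axis, out=out, **kwds)
    return bound(*args, **kwds)
ValueError: attempt to get argmax of an empty sequence
```

>>> drive_tool --moves '[{"delta_pos":[0.5,0,10],"turn":0,"claw":0.6},{"delta_pos":[0,0,10],"turn":0,"claw":0.6},{"delta_pos":[0,0,5],"turn":0,"claw":0.6},{"delta_pos":[0,0,3],"turn":0,"claw":0.6},{"delta_pos":[0,0,1.5],"turn":0,"claw":0.6},{"delta_pos":[0,0,0],"turn":0,"claw":0.6},{"delta_pos":[0,0,0],"turn":0,"claw":0.6}]'

```text
time_s: 7.68
tcp_pos: [0.4744, 0.1777, 0.0183]
ee_rot: [[-1.0, 0.021, 0.0], [0.021, 1.0, 0.0], [-0.0, 0.0, -1.0]]
wrist_force: [-0.2, 0.3, -4.0]
gripper_width: 0.732
gripper_force: 30.0
```

>>> drive_tool --moves '[{"delta_pos":[0,0,0.7],"turn":0,"claw":0.6},{"delta_pos":[0,0,0.7],"turn":0,"claw":0.6},{"delta_pos":[0,0,0],"turn":0,"claw":0.6}]'

```text
time_s: 8.05
tcp_pos: [0.4743, 0.1777, 0.0171]
ee_rot: [[-1.0, 0.021, 0.0], [0.021, 1.0, 0.0], [-0.0, 0.0, -1.0]]
wrist_force: [-1.8, -0.5, 1.1]
gripper_width: 0.733
gripper_force: 30.0
```

>>> drive_tool --moves '[{"delta_pos":[0,0,0],"turn":0,"claw":0.76},{"delta_pos":[0,0,0],"turn":0,"claw":0.85},{"delta_pos":[0,0,0],"turn":0,"claw":1},{"delta_pos":[0,0,0],"turn":0,"claw":1},{"delta_pos":[0,0,-10],"turn":0,"claw":1},{"delta_pos":[0,0,-30],"turn":0,"claw":1},{"delta_pos":[0,0,-40],"turn":0,"claw":1},{"delta_pos":[0,0,-45],"turn":0,"claw":1},{"delta_pos":[0,0,-45],"turn":0,"claw":1},{"delta_pos":[0,0,-20],"turn":0,"claw":1},{"delta_pos":[0,0,0],"turn":0,"claw":1}]'

```text
time_s: 9.43
tcp_pos: [0.4749, 0.1781, 0.2089]
ee_rot: [[-1.0, 0.021, 0.004], [0.021, 1.0, 0.003], [-0.004, 0.003, -1.0]]
wrist_force: [-0.3, 0.5, 0.1]
gripper_width: 1.002
gripper_force: 0.0
```

Run:
```python
from m3 import *
s=monitor.sense(); print(s["tcp_pos"],s["ee_rot"].round(4).tolist(),s["joints"].round(1))
for n in ("scene",):
    c,P,H,S,V=get(n)
    for nm,b in(("near",(.39,.56,.125,.235)),("pack",(.57,.72,.125,.225))):
        q=sinkpts(P,S,b,.047,.075); print(nm,len(q),rect(q),ext(q,-1.2),np.median(q[:,2]).round(4))
```

```text
[0.47493404 0.17810165 0.2089041 ] [[-0.9998, 0.0211, 0.0041], [0.0211, 0.9998, 0.0031], [-0.004, 0.0032, -1.0]] [  38.9   11.   -17.2    0.   -61.4 -130.1]
near 320 [475.6 174.2  64.8  49.3 -90. ] (array([476.5, 174.5]), array([47.6, 62.8])) 0.0546
pack 399 [643.7 173.   65.8  48.3  88.2] (array([643.9, 172.1]), array([47.3, 63.2])) 0.0547
```

>>> drive_tool --moves '[{"delta_pos":[-3,-20,0],"turn":-0.021,"claw":1},{"delta_pos":[-6,-40,0],"turn":0,"claw":1},{"delta_pos":[-8,-52,0],"turn":0,"claw":1},{"delta_pos":[-8,-52,0],"turn":0,"claw":1},{"delta_pos":[-8,-52,0],"turn":0,"claw":1},{"delta_pos":[-8,-52,0],"turn":0,"claw":1},{"delta_pos":[-8,-52,0],"turn":0,"claw":1},{"delta_pos":[-8,-52,0],"turn":0,"claw":1},{"delta_pos":[-8,-50,0],"turn":0,"claw":1},{"delta_pos":[-7,-44,0],"turn":0,"claw":1},{"delta_pos":[-6,-32,0],"turn":0,"claw":1},{"delta_pos":[-1,-10,0],"turn":0,"claw":1}]'

```text
time_s: 10.98
tcp_pos: [0.5518, -0.3318, 0.2039]
ee_rot: [[-1.0, 0.003, -0.004], [0.003, 1.0, 0.002], [0.004, 0.002, -1.0]]
wrist_force: [-0.4, -0.2, -0.3]
gripper_width: 1.001
gripper_force: 0.0
```

>>> drive_tool --moves '[{"delta_pos":[0,0,0],"turn":0,"claw":1},{"delta_pos":[0,0,0],"turn":0,"claw":1}]'

```text
time_s: 11.22
tcp_pos: [0.5524, -0.3294, 0.2063]
ee_rot: [[-1.0, -0.001, -0.001], [-0.001, 1.0, 0.001], [0.001, 0.001, -1.0]]
wrist_force: [-1.3, -0.3, 0.5]
gripper_width: 0.998
gripper_force: 0.0
```

>>> drive_tool --moves '[{"delta_pos":[-1.6,-1.1,20],"turn":0,"claw":1},{"delta_pos":[0,0,35],"turn":0,"claw":1},{"delta_pos":[0,0,30],"turn":0,"claw":1},{"delta_pos":[0,0,18],"turn":0,"claw":1},{"delta_pos":[0,0,10],"turn":0,"claw":1},{"delta_pos":[0,0,4],"turn":0,"claw":1},{"delta_pos":[0,0,3],"turn":0,"claw":1},{"delta_pos":[0,0,0],"turn":0,"claw":1}]'

```text
time_s: 12.22
tcp_pos: [0.5546, -0.3317, 0.0872]
ee_rot: [[-1.0, 0.0, 0.001], [0.0, 1.0, -0.0], [-0.001, -0.0, -1.0]]
wrist_force: [-0.9, 0.3, 0.2]
gripper_width: 1.004
gripper_force: 0.0
```

Run:
```python
from m3 import *
c,P,H,S,V=get("scene"); cv2.imwrite("pics/s3.png",cv2.resize(c["color"][200:350,70:250,::-1],None,fx=4,fy=4))
```

```text
(no output)
```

View pics/s3.png

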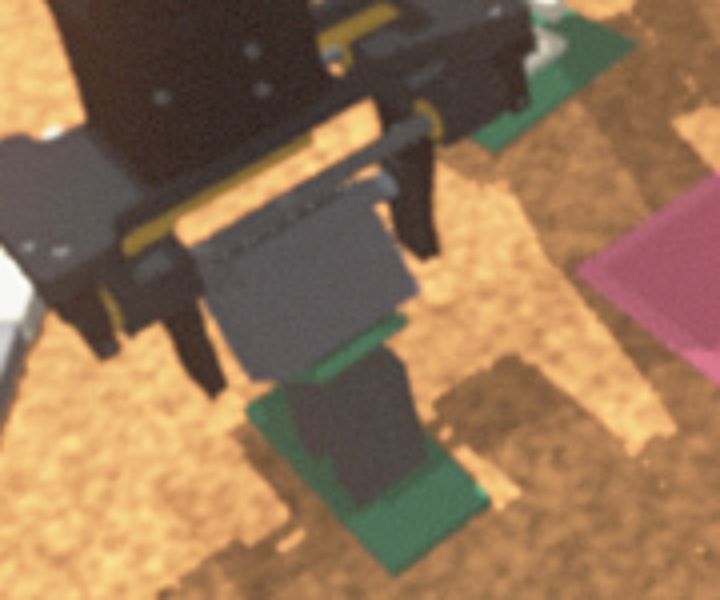

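The crop shows the fingers at (200,350) and (420,210) straddling the ends of the leaning sink, with the body just clear of its upper edge. I'll grip here and lift.

>>> drive_tool --moves '[{"delta_pos":[0,0,1],"turn":0,"claw":0.65},{"delta_pos":[0,0,0],"turn":0,"claw":0.65},{"delta_pos":[0,0,0],"turn":0,"claw":0.65},{"delta_pos":[0,0,0],"turn":0,"claw":0.65},{"delta_pos":[0,0,0],"turn":0,"claw":0.65},{"delta_pos":[0,0,-4],"turn":0,"claw":0.65},{"delta_pos":[0,0,-8],"turn":0,"claw":0.65},{"delta_pos":[0,0,-15],"turn":0,"claw":0.65},{"delta_pos":[0,0,-20],"turn":0,"claw":0.65},{"delta_pos":[0,0,-20],"turn":0,"claw":0.65},{"delta_pos":[0,0,-8],"turn":0,"claw":0.65},{"delta_pos":[0,0,0],"turn":0,"claw":0.65}]'

```text
time_s: 13.78
tcp_pos: [0.5545, -0.3317, 0.1614]
ee_rot: [[-1.0, 0.0, 0.001], [0.0, 1.0, -0.0], [-0.001, -0.0, -1.0]]
wrist_force: [0.2, 1.3, -4.9]
gripper_width: 0.734
gripper_force: 30.0
```

Run:
```python
from m3 import *
s=monitor.sense(); print(s["tcp_pos"],s["moment"])
c,P,H,S,V=get("scene"); cv2.imwrite("pics/s4.png",cv2.resize(c["color"][170:350,70:250,::-1],None,fx=3,fy=3))
c,P,H,S,V=get("top"); np.save("t4.npy",c,allow_pickle=True)
m=clean(sel(P,None,(S<80)&(P[...,2]>.08)&(P[...,2]<.2),(.43,.54,-.365,-.29))); q=P[m]
for _ in range(6):
    m_=q.mean(0); nv=np.linalg.svd(q-m_,full_matrices=False)[2][2]; nv*=np.sign(nv[2]); d=(q-m_)@nv; q=q[abs(d)<max(.002,1.5*d.std())]
print(len(q),nv.round(3),np.degrees(np.arctan2(-nv[0],nv[2])),d.std(),q.min(0),q.max(0))
```

```text
[ 0.55446429 -0.33169864  0.16143307] [ 0.05027891 -0.05245426  0.04355544]
549 [-0.648  0.     0.762] 40.39954764837776 0.000894214329778176 [ 0.48750755 -0.36225151  0.15265309] [ 0.52607651 -0.29925889  0.18855218]
```

View pics/s4.png

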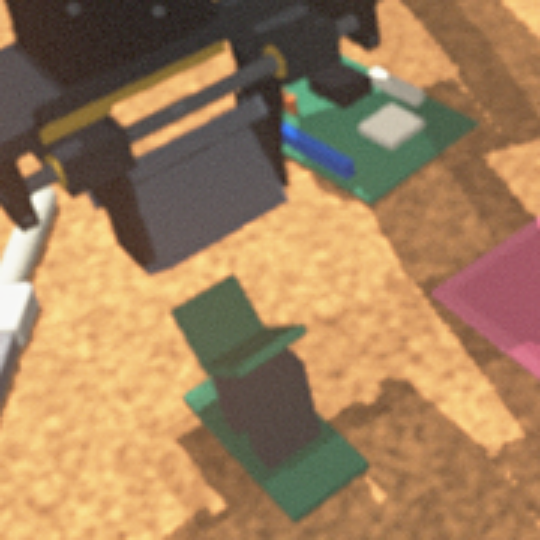

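>>> drive_tool --moves '[{"delta_pos":[2,15,0],"turn":0,"claw":0.6},{"delta_pos":[2,35,0],"turn":0,"claw":0.6},{"delta_pos":[2,47,0],"turn":0,"claw":0.6},{"delta_pos":[2,50,0],"turn":0,"claw":0.6},{"delta_pos":[2,50,0],"turn":0,"claw":0.6},{"delta_pos":[2,50,0],"turn":0,"claw":0.6},{"delta_pos":[2,47,0],"turn":0,"claw":0.6},{"delta_pos":[0,35,10],"turn":0,"claw":0.6},{"delta_pos":[0,20,25],"turn":0,"claw":0.6},{"delta_pos":[0,3,40],"turn":0,"claw":0.6},{"delta_pos":[0,0,35],"turn":0,"claw":0.6},{"delta_pos":[0,0,12],"turn":0,"claw":0.6}]'

```text
time_s: 15.38
tcp_pos: [0.5382, 0.0205, 0.0365]
ee_rot: [[-1.0, -0.0, -0.005], [-0.0, 1.0, -0.002], [0.005, -0.002, -1.0]]
wrist_force: [-0.7, -0.2, -4.7]
gripper_width: 0.729
gripper_force: 30.0
```

>>> drive_tool --moves '[{"delta_pos":[0,0,0],"turn":0,"claw":0.6},{"delta_pos":[0,0,0],"turn":0,"claw":0.6}]'

```text
time_s: 15.62
tcp_pos: [0.5416, 0.0208, 0.0402]
ee_rot: [[-1.0, -0.0, 0.003], [-0.0, 1.0, 0.001], [-0.003, 0.001, -1.0]]
wrist_force: [0.2, 1.3, -4.2]
gripper_width: 0.734
gripper_force: 30.0
```

>>> drive_tool --moves '[{"delta_pos":[0,0,8],"turn":0,"claw":0.6},{"delta_pos":[0,0,4],"turn":0,"claw":0.6},{"delta_pos":[0,0,2.5],"turn":0,"claw":0.6},{"delta_pos":[0,0,0],"turn":0,"claw":0.6}]'

```text
time_s: 16.12
tcp_pos: [0.5405, 0.0204, 0.0258]
ee_rot: [[-1.0, -0.0, 0.0], [-0.0, 1.0, -0.001], [-0.0, -0.001, -1.0]]
wrist_force: [-3.5, 0.3, 7.1]
gripper_width: 0.727
gripper_force: 30.0
```

>>> drive_tool --moves '[{"delta_pos":[-2.7,0,1],"turn":0,"claw":0.6},{"delta_pos":[-2.7,0,1],"turn":0,"claw":0.6},{"delta_pos":[-2.6,0,1.2],"turn":0,"claw":0.6},{"delta_pos":[-2.6,0,1.2],"turn":0,"claw":0.6}]'

```text
time_s: 16.62
tcp_pos: [0.5494, 0.0203, 0.0223]
ee_rot: [[-1.0, -0.0, -0.003], [-0.0, 1.0, -0.001], [0.003, -0.001, -1.0]]
wrist_force: [-8.2, 3.8, 15.4]
gripper_width: 0.734
gripper_force: 30.0
```

```bash
cat > tilt.py <<'E'
from m3 import *
s=monitor.sense(); t=s["tcp_pos"]; print(t,s["wrist_force"])
c,P,H,S,V=get("top")
m=clean(sel(P,None,(S<80)&(P[...,2]>.02)&(P[...,2]<t[2]+.065),(t[0]-.1,t[0]-.02,t[1]-.034,t[1]+.034))); q=P[m]
for _ in range(6):
    m_=q.mean(0); nv=np.linalg.svd(q-m_,full_matrices=False)[2][2]; nv*=np.sign(nv[2]); d=(q-m_)@nv; q=q[abs(d)<max(.002,1.5*d.std())]
print(len(q),nv.round(3),"tilt",np.degrees(np.arctan2(-nv[0],nv[2])).round(1),d.std(),q.min(0).round(4),q.max(0).round(4))
E
python3 tilt.py
```

```text
[0.54937265 0.02028558 0.02225254] [-8.18815405  3.77249577 15.41151111]
439 [-0.531  0.004  0.847] tilt 32.1 0.0010162199803833104 [ 0.4753 -0.0114  0.0254] [0.5189 0.0517 0.0556]
```

>>> drive_tool --moves '[{"delta_pos":[-3.5,0,1.8],"turn":0,"claw":0.6},{"delta_pos":[-3.5,0,2],"turn":0,"claw":0.6},{"delta_pos":[-3.5,0,2.2],"turn":0,"claw":0.6},{"delta_pos":[-3,0,2.2],"turn":0,"claw":0.6}]'

```text
time_s: 17.18
tcp_pos: [0.5635, 0.0203, 0.0138]
ee_rot: [[-1.0, -0.0, -0.002], [-0.0, 1.0, -0.001], [0.002, -0.001, -1.0]]
wrist_force: [-5.9, 1.2, 12.9]
gripper_width: 0.735
gripper_force: 30.0
```

```bash
python3 tilt.py
```

```text
[0.56349093 0.02028471 0.01384909] [-5.87989362  1.24350299 12.85797172]
486 [-0.337 -0.004  0.942] tilt 19.7 0.001022937700735868 [ 0.4841 -0.0112  0.0359] [0.5329 0.0509 0.057 ]
```

>>> drive_tool --moves '[{"delta_pos":[-2.5,0,2.2],"turn":0,"claw":0.6},{"delta_pos":[-2.5,0,2.2],"turn":0,"claw":0.6},{"delta_pos":[-2,0,2],"turn":0,"claw":0.6}]'

```text
time_s: 17.6
tcp_pos: [0.5709, 0.0203, 0.0075]
ee_rot: [[-1.0, -0.001, -0.001], [-0.001, 1.0, -0.001], [0.001, -0.001, -1.0]]
wrist_force: [-5.3, 1.8, 12.0]
gripper_width: 0.73
gripper_force: 30.0
```

```bash
python3 tilt.py
```

```text
[0.57093554 0.02028999 0.00751808] [-5.29362688  1.83073235 12.0240543 ]
491 [-0.189 -0.002  0.982] tilt 10.9 0.0010243324928282732 [ 0.4886 -0.0112  0.0419] [0.5402 0.0503 0.0553]
```

>>> drive_tool --moves '[{"delta_pos":[-2,0,2],"turn":0,"claw":0.6},{"delta_pos":[-1,0,2],"turn":0,"claw":0.6},{"delta_pos":[0,0,0],"turn":0,"claw":0.6},{"delta_pos":[0,0,0],"turn":0,"claw":0.73},{"delta_pos":[0,0,0],"turn":0,"claw":0.76},{"delta_pos":[0,0,0],"turn":0,"claw":0.8},{"delta_pos":[0,0,0],"turn":0,"claw":1},{"delta_pos":[0,0,0],"turn":0,"claw":1}]'

```text
time_s: 18.65
tcp_pos: [0.5745, 0.0204, 0.001]
ee_rot: [[-1.0, 0.0, -0.0], [0.0, 1.0, -0.0], [0.0, -0.0, -1.0]]
wrist_force: [-0.6, -0.1, 0.2]
gripper_width: 0.939
gripper_force: 0.0
```

```bash
python3 tilt.py
python3 - <<'E'
from m3 import *
c,P,H,S,V=get("scene"); cv2.imwrite("pics/s5.png",cv2.resize(c["color"][130:290,190:390,::-1],None,fx=3,fy=3))
E
```

```text
[0.5744982  0.02039543 0.00098246] [-0.57761249 -0.11948426  0.15742733]
420 [-0.001  0.007  1.   ] tilt 0.1 0.0009675560684271967 [ 0.4975 -0.0115  0.0486] [0.5428 0.0504 0.0525]
```

View pics/s5.png

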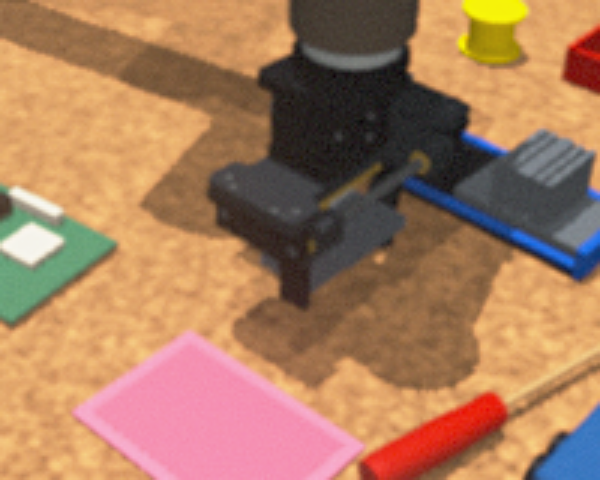

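>>> drive_tool --moves '[{"delta_pos":[0,0,-10],"turn":0,"claw":1},{"delta_pos":[0,0,-35],"turn":0,"claw":1},{"delta_pos":[0,0,-45],"turn":0,"claw":1},{"delta_pos":[10,0,-40],"turn":0,"claw":1},{"delta_pos":[40,0,-10],"turn":0,"claw":1},{"delta_pos":[50,0,0],"turn":0,"claw":1},{"delta_pos":[30,0,0],"turn":0,"claw":1},{"delta_pos":[10,0,0],"turn":0,"claw":1},{"delta_pos":[0,0,0],"turn":0,"claw":1}]'

```text
time_s: 19.88
tcp_pos: [0.435, 0.0207, 0.1419]
ee_rot: [[-1.0, -0.001, 0.002], [-0.001, 1.0, 0.001], [-0.002, 0.001, -1.0]]
wrist_force: [-0.5, 0.7, 0.2]
gripper_width: 0.998
gripper_force: 0.0
```

Run:
```python
from m3 import *
s=monitor.sense(); print(s["tcp_pos"],s["ee_rot"].round(3).tolist())
for n in ("scene","top"):
    c,P,H,S,V=get(n)
    for nm,b,lo in(("lean",(.46,.65,-.05,.08),.042),("near",(.41,.54,.125,.235),.047),("pack",(.57,.72,.125,.225),.047)):
        try: q=sinkpts(P,S,b,lo,.065); print(n,nm,len(q),rect(q),ext(q,0),ext(q,-1.2),np.median(q[:,2]).round(4))
        except Exception as e: print(n,nm,"none")
```

```text
[0.43496275 0.02066601 0.14194337] [[-1.0, -0.001, 0.002], [-0.001, 1.0, 0.001], [-0.002, 0.001, -1.0]]
scene lean 1071 [552.8  19.  112.4  67.2  -0. ] (array([553.9,  18.2]), array([108.5,  64.6])) (array([554.,  18.]), array([108.7,  64.8])) 0.0491
scene near 313 [474.7 174.1  64.4  50.1 -88.5] (array([476.1, 174.5]), array([47.2, 62.5])) (array([476.5, 174.5]), array([46.8, 61.9])) 0.0546
scene pack 401 [643.2 173.1  65.2  48.9  87.2] (array([643.7, 172.3]), array([47.5, 62.5])) (array([643.5, 172.2]), array([47.4, 62.4])) 0.0546
top lean 1220 [551.3  20.2 107.9  62.3   0.7] (array([551.2,  19.9]), array([107. ,  61.9])) (array([551.5,  19.9]), array([106.8,  63. ])) 0.0506
top near 43 [474.2 196.   19.6  11.6 -89.4] (array([474.2, 195.9]), array([11.7, 19.3])) (array([474.2, 196. ]), array([11.8, 19.4])) 0.0568
top pack 515 [641.3 175.1  64.8  48.6  89.8] (array([641.1, 174.2]), array([47.7, 62.3])) (array([641.3, 174.2]), array([47.4, 62.1])) 0.056
```

>>> drive_tool --moves '[{"delta_pos":[-20,0,0],"turn":0,"claw":1},{"delta_pos":[-40,0,0],"turn":0,"claw":1},{"delta_pos":[-37,0,0],"turn":0,"claw":1},{"delta_pos":[-20,0,10],"turn":0,"claw":1},{"delta_pos":[0,0,30],"turn":0,"claw":1},{"delta_pos":[0,0,35],"turn":0,"claw":1},{"delta_pos":[0,0,30],"turn":0,"claw":1},{"delta_pos":[0,0,15],"turn":0,"claw":1},{"delta_pos":[0,0,5],"turn":0,"claw":1},{"delta_pos":[0,0,0],"turn":0,"claw":1},{"delta_pos":[0,0,0],"turn":0,"claw":1}]'

```text
time_s: 21.35
tcp_pos: [0.5524, 0.0207, 0.0172]
ee_rot: [[-1.0, 0.0, 0.002], [0.0, 1.0, 0.001], [-0.002, 0.001, -1.0]]
wrist_force: [-0.0, 0.3, 0.4]
gripper_width: 1.002
gripper_force: 0.0
```

>>> drive_tool --moves '[{"delta_pos":[0,0,5],"turn":0,"claw":1},{"delta_pos":[0,0,0],"turn":0,"claw":0.65},{"delta_pos":[0,0,0],"turn":0,"claw":0.65},{"delta_pos":[0,0,0],"turn":0,"claw":0.65},{"delta_pos":[0,0,0],"turn":0,"claw":0.65},{"delta_pos":[0,0,-8],"turn":0,"claw":0.65},{"delta_pos":[0,0,-22],"turn":0,"claw":0.65},{"delta_pos":[0,0,-35],"turn":0,"claw":0.65},{"delta_pos":[0,0,-30],"turn":0,"claw":0.65},{"delta_pos":[0,0,-10],"turn":0.021,"claw":0.65},{"delta_pos":[0,0,0],"turn":0,"claw":0.65}]'

```text
time_s: 22.72
tcp_pos: [0.551, 0.0205, 0.1159]
ee_rot: [[-1.0, 0.022, -0.0], [0.022, 1.0, 0.0], [0.0, 0.0, -1.0]]
wrist_force: [-0.1, 0.3, -5.9]
gripper_width: 0.734
gripper_force: 30.0
```

>>> drive_tool --moves '[{"delta_pos":[0,10,0],"turn":0,"claw":0.65},{"delta_pos":[0,30,0],"turn":0,"claw":0.65},{"delta_pos":[0,40,0],"turn":0,"claw":0.65},{"delta_pos":[-3,40,0],"turn":0,"claw":0.65},{"delta_pos":[0,26,0],"turn":0,"claw":0.65},{"delta_pos":[0,10,0],"turn":0,"claw":0.65},{"delta_pos":[0,0,0],"turn":0,"claw":0.65},{"delta_pos":[0,0,0],"turn":0,"claw":0.65}]'

```text
time_s: 23.72
tcp_pos: [0.5573, 0.1754, 0.1156]
ee_rot: [[-1.0, 0.022, -0.001], [0.022, 1.0, -0.001], [0.001, -0.001, -1.0]]
wrist_force: [0.3, 0.1, -4.8]
gripper_width: 0.731
gripper_force: 30.0
```

```bash
cat > v.py <<'E'
from m3 import *
s=monitor.sense(); t=s["tcp_pos"]; print(t,s["ee_rot"].round(3).tolist(),s["wrist_force"].round(1))
c,P,H,S,V=get("scene"); cv2.imwrite("pics/s6.png",cv2.resize(c["color"][90:250,250:450,::-1],None,fx=3,fy=3))
for nm,b,lo,hi in(("mid",(.49,.63,.12,.25),t[2]+.022,t[2]+.042),("near",(.41,.54,.125,.235),.047,.062),("pack",(.57,.72,.125,.225),.047,.062)):
    try: q=sinkpts(P,S,b,lo,hi); print(nm,len(q),rect(q),ext(q,-1.2),np.median(q[:,2]).round(4))
    except Exception as e: print(nm,"none")
E
python3 v.py
```

```text
[0.55732048 0.17542876 0.11559803] [[-1.0, 0.022, -0.001], [0.022, 1.0, -0.001], [0.001, -0.001, -1.0]] [ 0.3  0.1 -4.8]
mid 507 [581.9 171.8  81.9  63.7 -89. ] (array([583.6, 168.8]), array([59.9, 74.5])) 0.1541
near 321 [475.3 174.8  64.1  50.1  89.9] (array([476. , 174.1]), array([48.2, 61.5])) 0.0546
pack 401 [643.3 172.7  66.   48.7  88. ] (array([643.8, 172.3]), array([47.3, 63.2])) 0.0547
```

View pics/s6.png

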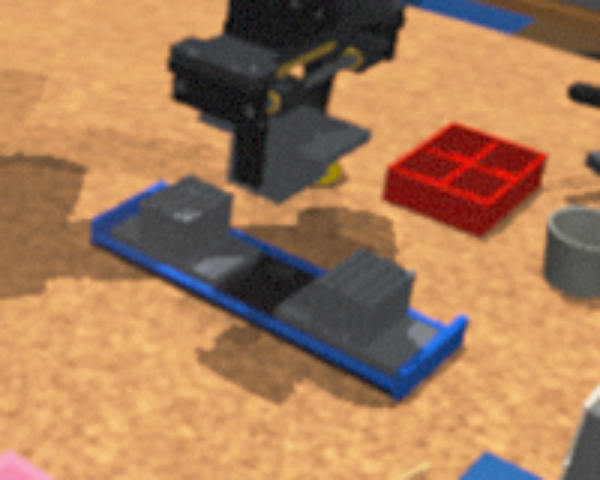

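>>> drive_tool --moves '[{"delta_pos":[-0.7,0.8,10],"turn":0,"claw":0.65},{"delta_pos":[0,0,25],"turn":0,"claw":0.65},{"delta_pos":[0,0,25],"turn":0,"claw":0.65},{"delta_pos":[0,0,15],"turn":0,"claw":0.65},{"delta_pos":[0,0,5],"turn":0,"claw":0.65},{"delta_pos":[0,0,0],"turn":0,"claw":0.65},{"delta_pos":[0,0,0],"turn":0,"claw":0.65}]'

```text
time_s: 24.65
tcp_pos: [0.5592, 0.1775, 0.0371]
ee_rot: [[-1.0, 0.021, 0.002], [0.021, 1.0, 0.001], [-0.002, 0.001, -1.0]]
wrist_force: [-0.2, -0.1, -4.9]
gripper_width: 0.73
gripper_force: 30.0
```

```bash
sed -i 's/s6.png/s7.png/' v.py; python3 v.py
python3 - <<'E'
from m3 import *
t=monitor.sense()["tcp_pos"]
for n in("scene","top"):
    c,P,H,S,V=get(n)
    for nm,b,lo,hi in(("mid",(.49,.63,.12,.23),t[2]+.030,t[2]+.042),("pack",(.6,.72,.125,.225),.047,.062),("near",(.41,.53,.125,.225),.047,.062)):
        m=sel(P,None,(S<90)&(P[...,2]>lo)&(P[...,2]<hi),b); q=P[m]
        if len(q)>20: print(n,nm,len(q),"x",np.percentile(q[:,0],[1,99]).round(4),"y",np.percentile(q[:,1],[1,99]).round(4),np.median(q[:,2]).round(4))
E
```

```text
[0.55923398 0.17748696 0.03713062] [[-1.0, 0.021, 0.002], [0.021, 1.0, 0.001], [-0.002, 0.001, -1.0]] [-0.2 -0.1 -4.9]
mid 482 [589.2 175.7  84.8  58.7 -85.2] (array([588.2, 171.4]), array([55.3, 73.3])) 0.0751
near 132 [475.8 154.3  52.7  27.4 -17.1] (array([476.4, 157.6]), array([47.5, 29.8])) 0.0542
pack 403 [643.6 173.9  66.5  48.7  87.9] (array([643.6, 172.2]), array([47. , 62.4])) 0.0547
scene mid 487 x [0.5519 0.616 ] y [0.1301 0.2095] 0.0752
scene pack 420 x [0.6198 0.6681] y [0.1411 0.2044] 0.0546
scene near 138 x [0.4518 0.4997] y [0.1428 0.174 ] 0.0539
top mid 347 x [0.5039 0.6125] y [0.1442 0.208 ] 0.0762
top pack 452 x [0.6191 0.6647] y [0.1429 0.2052] 0.0561
top near 465 x [0.45   0.4965] y [0.1444 0.207 ] 0.0562
```

View pics/s7.png

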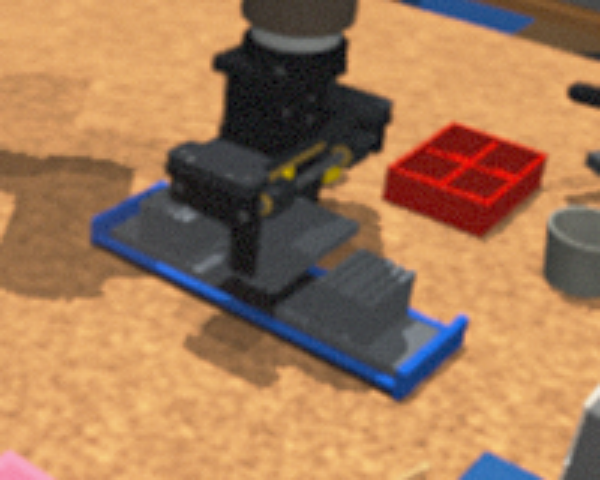

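>>> drive_tool --moves '[{"delta_pos":[0.4,-0.5,4],"turn":0,"claw":0.65},{"delta_pos":[0,0,4],"turn":0,"claw":0.65},{"delta_pos":[0,0,4],"turn":0,"claw":0.65},{"delta_pos":[0,0,3],"turn":0,"claw":0.65},{"delta_pos":[0,0,2],"turn":0,"claw":0.65},{"delta_pos":[0,0,0],"turn":0,"claw":0.65}]'

```text
time_s: 25.55
tcp_pos: [0.558, 0.1766, 0.0189]
ee_rot: [[-1.0, 0.021, -0.0], [0.021, 1.0, -0.0], [0.0, -0.0, -1.0]]
wrist_force: [-1.1, -0.2, -4.7]
gripper_width: 0.728
gripper_force: 30.0
```

>>> drive_tool --moves '[{"delta_pos":[0,0,1],"turn":0,"claw":0.65},{"delta_pos":[0,0,0],"turn":0,"claw":0.65}]'

```text
time_s: 25.8
tcp_pos: [0.5581, 0.1766, 0.0182]
ee_rot: [[-1.0, 0.021, 0.0], [0.021, 1.0, 0.0], [-0.0, 0.0, -1.0]]
wrist_force: [-0.5, 1.2, -5.0]
gripper_width: 0.73
gripper_force: 30.0
```

>>> drive_tool --moves '[{"delta_pos":[0,0,0.7],"turn":0,"claw":0.65},{"delta_pos":[0,0,0.5],"turn":0,"claw":0.65},{"delta_pos":[0,0,0],"turn":0,"claw":0.65}]'

```text
time_s: 26.18
tcp_pos: [0.5581, 0.1766, 0.0173]
ee_rot: [[-1.0, 0.021, 0.0], [0.021, 1.0, 0.0], [-0.0, 0.0, -1.0]]
wrist_force: [-0.4, -1.3, -1.2]
gripper_width: 0.73
gripper_force: 30.0
```

>>> drive_tool --moves '[{"delta_pos":[0,0,0.4],"turn":0,"claw":0.65},{"delta_pos":[0,0,0],"turn":0,"claw":0.76},{"delta_pos":[0,0,0],"turn":0,"claw":0.85},{"delta_pos":[0,0,0],"turn":0,"claw":1},{"delta_pos":[0,0,0],"turn":0,"claw":1},{"delta_pos":[0,0,0],"turn":0,"claw":1},{"delta_pos":[0,0,-8],"turn":0,"claw":1},{"delta_pos":[0,0,-25],"turn":0,"claw":1},{"delta_pos":[0,0,-40],"turn":0,"claw":1},{"delta_pos":[0,0,-45],"turn":0,"claw":1},{"delta_pos":[0,0,-45],"turn":0,"claw":1},{"delta_pos":[0,-20,-20],"turn":0,"claw":1}]'

```text
time_s: 27.68
tcp_pos: [0.5589, 0.1577, 0.2035]
ee_rot: [[-1.0, 0.019, 0.006], [0.019, 1.0, 0.003], [-0.006, 0.003, -1.0]]
wrist_force: [0.4, -0.2, -0.4]
gripper_width: 1.003
gripper_force: 0.0
```

>>> drive_tool --moves '[{"delta_pos":[20,-40,0],"turn":0,"claw":1},{"delta_pos":[30,-45,0],"turn":0,"claw":1},{"delta_pos":[30,-45,0],"turn":0,"claw":1},{"delta_pos":[20,-30,0],"turn":0,"claw":1},{"delta_pos":[0,0,0],"turn":0,"claw":1},{"delta_pos":[0,0,0],"turn":0,"claw":1}]'

```text
time_s: 28.42
tcp_pos: [0.4549, -0.0009, 0.2002]
ee_rot: [[-1.0, 0.021, 0.002], [0.021, 1.0, 0.0], [-0.002, 0.0, -1.0]]
wrist_force: [-0.3, 0.6, -0.3]
gripper_width: 1.001
gripper_force: 0.0
```

Run:
```python
from m3 import *
print(monitor.sense()["tcp_pos"])
for n in("scene","top"):
    c,P,H,S,V=get(n)
    if n=="scene": cv2.imwrite("pics/s8.png",cv2.resize(c["color"][110:250,270:430,::-1],None,fx=4,fy=4))
    for nm,b,lo,hi in(("mid",(.508,.608,.12,.23),.045,.065),("pack",(.617,.72,.125,.225),.048,.062),("near",(.41,.501,.125,.225),.048,.062)):
        m=clean(sel(P,None,(S<90)&(P[...,2]>lo)&(P[...,2]<hi),b)); q=P[m]
        A=np.c_[q[:,:2],np.ones(len(q))]; co=np.linalg.lstsq(A,q[:,2],rcond=None)[0]
        print(n,nm,len(q),rect(q),"z",np.median(q[:,2]).round(4),"slope deg",np.degrees(co[:2]).round(2))
```

```text
[ 0.45493541 -0.00094883  0.20023324]
scene mid 732 [5.579e+02 1.732e+02 9.980e+01 6.740e+01 1.000e-01] z 0.0551 slope deg [0.09 2.94]
scene pack 394 [643.5 172.   65.7  49.1  89.2] z 0.0546 slope deg [-0.91  1.36]
scene near 292 [474.6 174.9  63.7  50.7 -89.9] z 0.0547 slope deg [-0.73  1.39]
top mid 921 [562.2 175.2  91.2  65.   -0.8] z 0.0566 slope deg [-0.1   0.53]
top pack 485 [641.2 173.7  62.6  47.5  89.6] z 0.0561 slope deg [ 0.44 -0.  ]Traceback (most recent call last):
  File "<stdin>", line 7, in <module>
  File "m.py", line 13, in clean
    n,l,s,_=cv2.connectedComponentsWithStats(m); return l==1+np.argmax(s[1:,4])
                                                             ~~~~~~~~~^^^^^^^^^
    return _wrapfunc(a, 'argmax', axis=axis, out=out, **kwds)
    return bound(*args, **kwds)
ValueError: attempt to get argmax of an empty sequence
```

View pics/s8.png

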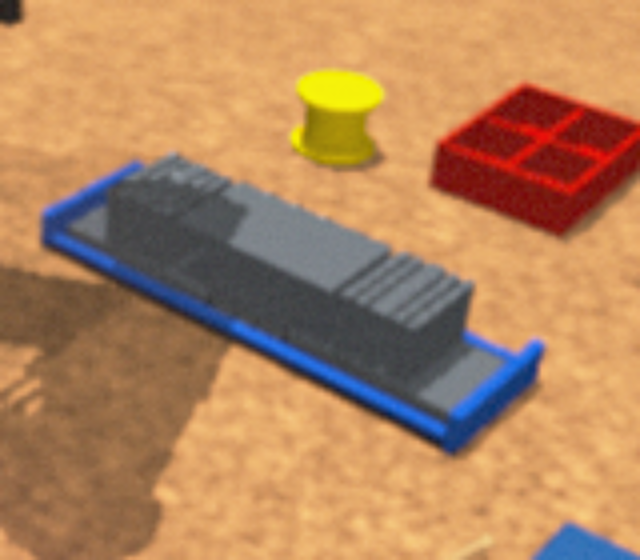

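The crop shows the middle plate at (290,235) flush and level between the fin blocks at (170,190) and (405,290). All three are at the same height, so I'm handing in.

```bash
python3 -c "
from station import ticket; print(ticket.finish_job())"
```

```text
the job is handed in; nothing more can be done
None
```

The job is handed in: from the camera measurements, all three heat sinks lie flat, level and interlocked in the carrier, and the arm is clear; the judge's result was not shown to me.

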